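Slide the spacer blade into the weld jig's gap

TASK

Three aluminium spacer blades stand upright in slotted steel blocks on the welding bench. Take the one of middle thickness and slide it straight down into the middle of the flared mouth between the two upright plates of the weld jig, in line with the gap and about halfway along it, pushing steadily against the light drag of the sprung plate until you feel it stop on the jig's base. Do not force it; let go and leave it standing there.

Things in the scene. Friction and masses are not known exactly. Their poses are not given: they have to be found in the camera images.
- blade: spacer blade of middle thickness: aluminium plate 12 mm thick (y), 40 wide (x), 125 tall (z), dark disc near its top, 0.16 kg; origin: centre of its lower edge. Loose and upright in a slot 24 mm deep in a dark steel block 32 mm high, slot floor 8 mm above the bench. Pinch across its thickness near the top. Two blades alike but 6 and 18 mm thick stand in such blocks nearby; the three change places
- jig: weld jig, fixed: dark base 160 (x) by 170 mm (y), 12 mm thick; two upright stainless plates 100 mm long (x) face each other across a gap with normal y, open at both ends. The fixed plate (-y) ends 57 mm above the bench; the sprung plate (+y, blue block behind it) is upright to 57 mm, then flares 35 degrees outwards to 85 mm. Origin: on the bench, under the blade's seat; z up
- seat (a point): where the middle of the blade's lower edge ends: on the jig's base, 12 mm above the jig's origin, axes as the jig's. At rest the fixed plate's face is at y = -6 mm from here, the sprung one's at +2 (gap 8 mm), and the mouth spans y = -6 to +21. Come down anywhere from y = +1 to +13 mm, best at the mouth's middle, +7: the spring yields, and pushes the blade to y = 0 when it is let go
- jaw (a joint): how far the sprung plate is pushed back along the jig's +y, in m: 0 at rest, 0.004 with the 12 mm blade let go in the gap, 0.020 at its stop. Spring 2.5 N at rest plus 0.3 N per mm. Pushing the blade down the flare takes up to about 15 N (until its lower edge is 45 mm above the base), then only a few N along the upright plates; on the base the resistance rises sharply

How it is judged:
By the outcome, as a careful person would: the job done as asked, in the order asked, and still so for the second after the job is handed in, with the robot touching nothing.
It also fails if it takes over 35 s, if anything falls off the work surface, if the arm or the gripper's body presses on something with over 40 N, if the wrist force passes 120 N, or if a joint passes its speed limit or range.

ROBOT

A 6-joint arm with a two-finger parallel gripper is mounted at the origin on the work surface. World frame = base frame: x ahead of the robot, y to its left, z up, the work surface at z = 0. Lengths are in m, angles in rad, forces in N, time in s.
With the tool pointing down it reaches from about 0.325 to 0.85 m from the base axis. Payload 4.4 kg.
Tool frame: the origin (TCP) lies midway between the tips of the shut fingers; the grasp point (between the pads) lies 19 mm behind it; z points along the fingers, y is the line along which they close (so a half turn about z gives the same grasp; the last joint's range is limited). The gripper opens to 94 mm and grips with 3 to 60 N. Pads are 16 mm wide; open, the fingers measure 119 mm over their backs; the gripper's body (75 mm by 177 mm) begins 78 mm behind the grasp point.
Start: joints at [-1.29, 0.207, 1.542, -0, 1.393, -0.15], TCP at [0.241, -0.522, 0.205] pointing down, gripper open.
Joint ranges: [-2.73, 2.73], [-0.86, 2.22], [0.23, 2.46], [-1.11, 4.25], [0.08, 2.63], [-2.82, 2.82]. Speed limits (rad/s): [2.79, 2.79, 3.14, 3.14, 3.14, 3.14].

INTERFACE

Orientations are given as a unit quaternion [x, y, z, w].
In Python, from station import env gives the robot as it stands.
- The arm moves only by the tool nudge_tcp, called after "Request:" in YAML: its name, and indented under it one key for each argument. Schema: {"type":"object","properties":{"offsets":{"type":"object","properties":{"rows":{"type":"array","items":{"type":"array","items":{"type":"number"},"minItems":4,"maxItems":4},"minItems":1,"maxItems":5}},"additionalProperties":false,"required":["rows"]},"aperture":{"type":"number"},"only":{"type":"string"},"quiet":{"type":"boolean"},"lines":{"type":"string"}},"required":["offsets"],"additionalProperties":false}. offsets is an object whose key "rows" holds a list of rows, 1 to 5 of them, each of 4 numbers: dx, dy, dz in m, then a turn about the tool's z in rad; each row is the pose to reach, as a shift and turn from the pose commanded when the call began, along the tool's axes at that moment; what a row does not reach only later rows make up. A row lasts 1/8 s, in which the tool goes at most 0.0625 m and 0.188 rad, less where a joint would pass 70% of its speed; a pose out of reach is approached as far as the arm can. aperture is the finger opening in m, set as the call begins (left out keeps the last). The fingers move at their own pace and stop on an object; the grip force is fixed at half the most. Time passes only in rows, so rows that do not move let the fingers close. The tool returns the time, the measured TCP pose, the force, the opening and the grip force at its end. only (a regular expression) keeps the lines of the reply that match it, lines (a string "A,B") keeps lines A to B, and quiet returns only ok. Input that does not fit is refused with a message, and nothing moves.
- env.get_obs(): the state, without advancing time (a new reading comes with each control period).
- env.get_image(name): name is "side" or "top"; returns a dict with "img" (400x640x3 uint8, red, green, blue), "fovy" (degrees; the focal length in pixels is half the picture's height over the tangent of half this angle, whatever the lens; pixels are square), "cx", "cy" (the principal point, pixels), "world_from_camera" (4x4, takes a point from camera to world coordinates). Camera axes: x right, y down, z forward; pixel columns grow to the right and rows downward; lengths in m; the calibration is good to about 2 mm. A picture is of the moment at which its call begins. There is no depth.
- env.finish_job(): hands the job in; it is judged then, once.
The state is a dict: "time": time; "qpos": joint angles; "joint_vel": joint speeds; "joint_efforts": joint torques, N m; "tcp_pos": TCP position; "eef_rot": TCP orientation; "ft_force": force on the tool from outside, world axes, zero at the start; "torque": the same for the moment, N m; "width": finger opening in m; "grip_force": force on a finger pad.
Only numpy, scipy, OpenCV 4.12 (cv2) and the standard library are available. Lean on these libraries where they do the work, as an engineer would, in place of code of your own. Each camera call takes 0.05 s, during which the arm holds its last target. There are 200 camera calls.

## Working session

There is one attempt and no reset: what is moved stays moved. The work goes in short steps, Python scripts to look and compute and a tool call to move; the robot and the scene stay as the last step left them, time stands still between calls to the robot, and variables do not carry over. Pictures are saved under pics/ and viewed, at most 10 in all, crops included, and the job is handed in when it is done.

```bash
ls; mkdir -p pics; python3 - <<'E'
from station import env
import cv2,numpy as np
for n in("top","side"):
    d=env.get_image(n); cv2.imwrite(f"pics/{n}0.png",d["img"][:,:,::-1]); print(n,d["fovy"],d["cx"],d["cy"]); print(np.round(d["world_from_camera"],4))
o=env.get_obs(); print(o["time"],o["tcp_pos"],o["eef_rot"],o["width"],o["ft_force"])
E
```

```text
pics
station.py
top 54.910176657078374 315.0597451808356 198.4068507386488
[[-0.0255 -0.9846  0.1729  0.408 ]
 [-0.9993  0.0202 -0.0321 -0.0157]
 [ 0.0281 -0.1736 -0.9844  0.8125]
 [ 0.      0.      0.      1.    ]]
side 53.72839602805528 321.7990266590736 188.4838549784949
[[ 0.92   -0.2127  0.3291  0.2931]
 [-0.3917 -0.4693  0.7914 -0.5876]
 [-0.0139 -0.857  -0.5151  0.4283]
 [ 0.      0.      0.      1.    ]]
0.1 [ 0.24045025 -0.52155251  0.20442885] [ 9.76783228e-01  2.14227777e-01 -5.77046102e-05 -9.90997763e-04] 0.09398177005390396 [ 0.45127564 -1.21245544  0.03914324]
```

View pics/top0.png

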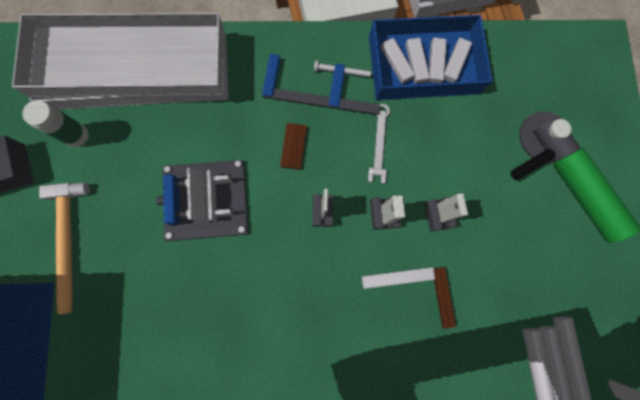

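View pics/side0.png

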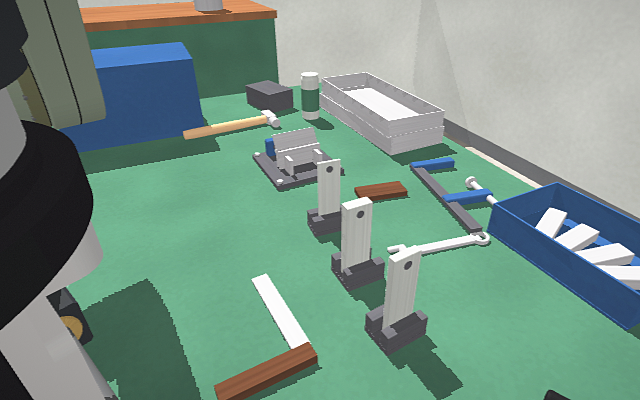

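Top view: jig around (203,200) with its blue block to the left (+y); blades at about (325,200), (395,210) and (453,208). The side view shows the same three in a row. I'll enlarge both.

```bash
python3 - <<'E'
import cv2,numpy as np
t=cv2.imread("pics/top0.png");s=cv2.imread("pics/side0.png")
a=cv2.resize(t[180:240,300:480],None,fx=4.4,fy=4.4,interpolation=cv2.INTER_CUBIC)
b=cv2.resize(s[150:360,300:440],(400,600)[:2],interpolation=cv2.INTER_CUBIC)
j=cv2.resize(t[150:250,150:260],(396,360),interpolation=cv2.INTER_CUBIC)
c=np.zeros((600,800,3),np.uint8); c[:264,:792]=a; c[264:600,:370]=cv2.resize(j,(370,336)); 
c[264:,400:624]=cv2.resize(s[150:360,300:440],(224,336),interpolation=cv2.INTER_CUBIC)
cv2.imwrite("pics/crop0.png",c)
E
```

```text
(no output)
```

View pics/crop0.png

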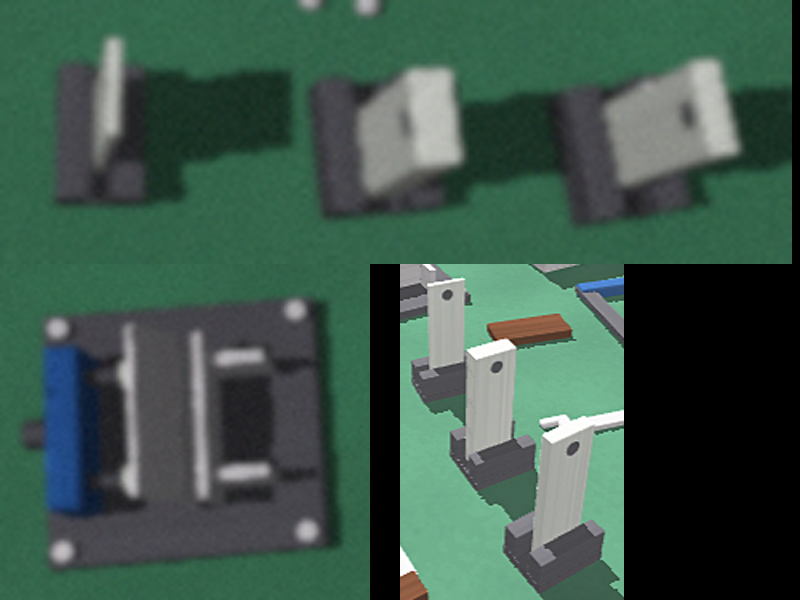

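The right-hand blade in the top view, top face near (462,205), is the 12 mm one: the left one is thinnest and the middle one thickest. Next I'll turn the corners into positions.

```bash
cat > h.py <<'E'
from station import env
import numpy as np
def cast(d,px,z):
    f=200/np.tan(np.radians(d["fovy"]/2)); W=np.array(d["world_from_camera"]); out=[]
    for u,v in px:
        r=W[:3,:3]@[(u-d["cx"])/f,(v-d["cy"])/f,1]; out.append(W[:3,3]+r*(z-W[2,3])/r[2])
    return np.array(out)
def proj(d,P):
    f=200/np.tan(np.radians(d["fovy"]/2)); W=np.array(d["world_from_camera"])
    c=W[:3,:3].T@(np.array(P)-W[:3,3]); return d["cx"]+f*c[0]/c[2],d["cy"]+f*c[1]/c[2]
E
python3 - <<'E'
from h import *
import cv2
np.set_printoptions(precision=4,suppress=True)
d=env.get_image("top")
img=d["img"].astype(np.uint8)
# bright top face of right blade
g=cv2.cvtColor(img,cv2.COLOR_RGB2GRAY); roi=g[185:225,435:472]
print(roi[8:36:3,18:35])
A=lambda L:[(300+x/4.4-.4,180+y/4.4-.4) for x,y in L]
B=lambda L:[(150+x/3.364-.4,150+(y-264)/3.364-.4) for x,y in L]
for n,L in (("R",[(692,65),(718,60),(740,152),(712,158)]),("M",[(410,70),(452,68),(462,160),(414,166)]),("L",[(107,38),(123,38),(120,135),(108,135)])):
    q=cast(d,A(L),.133)
    print(n,q[:,:2].tolist(),q.mean(0),"thk",np.linalg.norm(q[0]-q[1]),np.linalg.norm(q[3]-q[2]),"wid",np.linalg.norm(q[1]-q[2]))
print("base corners",cast(d,B([(46,318),(318,300),(328,545),(52,568)]),.012))
print("screws",cast(d,B([(58,328),(296,310),(308,530),(62,551)]),.014))
print("fixed inner",cast(d,B([(190,332),(199,498)]),.057)); print("fixed outer",cast(d,B([(200,332),(211,498)]),.057))
print("lip",cast(d,B([(123,324),(130,498)]),.085),cast(d,B([(135,324),(142,498)]),.085))
E
```

```text
[[ 85  91  93  99 116 125 127 133 132 122 106  88  87  80  85  82  82]
 [123 132 140 153 171 188 191 192 186 179 148 112  89  84  81  85  83]
 [145 147 146 152 164 182 187 188 189 183 168 139 104  81  80  74  70]
 [140 133 132 130 142 170 187 191 191 188 177 151 101  57  44  42  43]
 [134 111  85  80 108 141 168 187 192 190 189 178 143  91  52  44  44]
 [139 127 114  96 107 132 159 179 189 191 190 183 166 133  77  46  34]
 [143 139 141 142 143 145 153 173 186 189 190 185 177 154 106  66  43]
 [144 142 141 141 140 140 141 146 157 166 169 163 158 142 118  74  43]
 [126 122 113 102  94  80  73  62  58  50  49  42  42  43  46  40  42]
 [ 69  62  56  44  41  44  55  71  73  72  70  73  78  79  81  78  83]]
R [[0.5294431266730666, -0.29553957292773747], [0.531321184726752, -0.30658455443606647], [0.4928822994983584, -0.31213097280424396], [0.4906653943494601, -0.3003179878252543]] [ 0.5111 -0.3036  0.133 ] thk 0.011203513670824094 0.012019204738793931 wid 0.03883697534974213
M [[0.5297241329829433, -0.17834852471789214], [0.5302062914049149, -0.19575771578267429], [0.49208906607244385, -0.
[... 172 characters left out ...]
6948689292, -0.05426806541985191], [0.5454470667116949, -0.06083107493958894], [0.5053428076757557, -0.05836364285403358], [0.5054471234997774, -0.05349126819598289]] [ 0.5255 -0.0567  0.133 ] thk 0.006564289559069352 0.00487349121262734 wid 0.040180092258711116
base corners [[0.6257 0.2784 0.012 ]
 [0.6344 0.1078 0.012 ]
 [0.4785 0.1007 0.012 ]
 [0.4683 0.2681 0.012 ]]
screws [[0.6185 0.2699 0.014 ]
 [0.6275 0.1214 0.014 ]
 [0.4878 0.1127 0.014 ]
 [0.4784 0.2618 0.014 ]]
fixed inner [[0.6033 0.1766 0.057 ]
 [0.5036 0.1691 0.057 ]]
fixed outer [[0.6032 0.1707 0.057 ]
 [0.5035 0.1622 0.057 ]]
lip [[0.6015 0.2077 0.085 ]
 [0.5009 0.2006 0.085 ]] [[0.6013 0.2009 0.085 ]
 [0.5008 0.194  0.085 ]]
```

```bash
python3 - <<'E'
from h import *
import cv2
def R(a): return np.array([[np.cos(a),-np.sin(a)],[np.sin(a),np.cos(a)]])
def pts(c,a,L): return [np.r_[R(a)@np.array(p[:2])+c,p[2]] for p in L]
out=np.zeros((600,800,3),np.uint8)
bl=pts((.511,-.3036),.134,[(.02,.006,.133),(.02,-.006,.133),(-.02,-.006,.133),(-.02,.006,.133)])
js=np.array((.552,.179)); fx=pts(js,.062,[(.05,-.006,.057),(-.05,-.006,.057)]); lip=pts(js,.062,[(.05,.021,.085),(-.05,.021,.085)])
def paste(n,P0,w,h,s,ox,oy):
    d=env.get_image(n); g=d["img"][:,:,::-1]
    c=np.array(proj(d,P0)).astype(int); x0,y0=c[0]-w//2,c[1]-h//2
    im=cv2.resize(np.ascontiguousarray(g[y0:y0+h,x0:x0+w]),None,fx=s,fy=s,interpolation=cv2.INTER_CUBIC)
    for L in (bl+bl[:1],fx,lip):
        q=[(np.array(proj(d,p))-[x0,y0]+.5)*s for p in L]
        cv2.polylines(im,[np.round(q).astype(np.int32)],False,(0,0,255),1)
    out[oy:oy+im.shape[0],ox:ox+im.shape[1]]=im
paste("side",bl[0],60,46,6,0,0); paste("top",bl[0],60,46,6,400,0)
paste("side",np.r_[js,.05],60,50,6,0,300); paste("top",np.r_[js,.05],65,50,6,400,300)
cv2.imwrite("pics/ov.png",out)
E
```

```text
(no output)
```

View pics/ov.png

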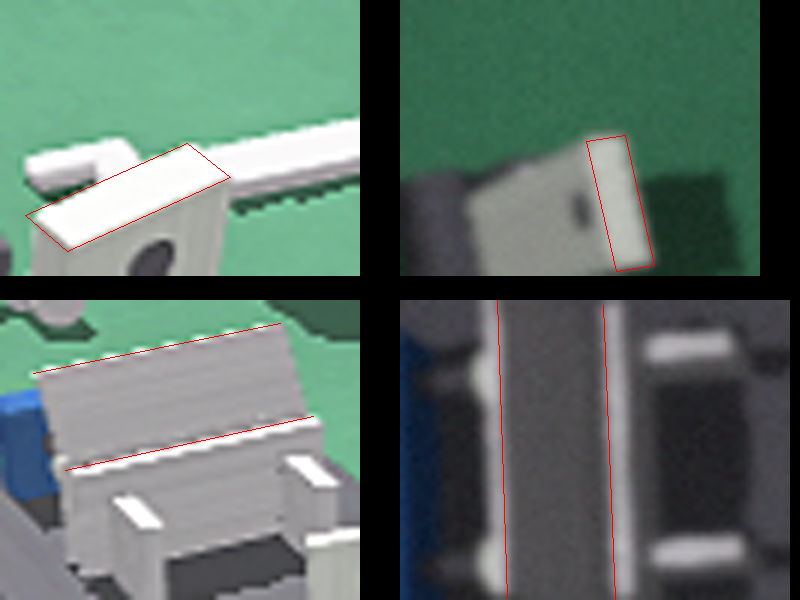

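The red outlines match the blade top (upper crops, around (130,197) and (620,203)) and both jig edges in both views, to about 1–2 mm. Now I'll move over the blade.

Request:
nudge_tcp:
  offsets: {"rows": [[0.055, -0.014, 0, 0.06], [0.11, -0.028, 0, 0.12], [0.165, -0.042, 0, 0.18], [0.22, -0.056, 0, 0.24], [0.275, -0.069, 0, 0.298]]}
  aperture: 0.094

```text
time: 0.98
tcp_pos: [0.4628, -0.3432, 0.2057]
eef_rot: [0.998, 0.066, 0.0, 0.0]
ft_force: [0.6, -1.0, 0.5]
width: 0.0937
grip_force: 0.0
```

```bash
cat > rem.py <<'E'
import sys
from h import *
from scipy.spatial.transform import Rotation as R
o=env.get_obs(); r=R.from_quat(o["eef_rot"]); m=r.as_matrix()
t=np.array(list(map(float,sys.argv[1:4]))); a=float(sys.argv[4])
yaw=np.arctan2(m[1,0],m[0,0])
print("tool shift",np.round(m.T@(t-o["tcp_pos"]),4),"turn",round(yaw-a,4),"tool z",np.round(m[:,2],3),"t",o["time"],"F",np.round(o["ft_force"],1))
E
python3 rem.py .511 -.3036 .205 .134
```

```text
tool shift [ 0.053  -0.033   0.0006] turn -0.0023 tool z [ 0. -0. -1.] t 0.975 F [ 0.6 -1.   0.5]
```

Request:
nudge_tcp:
  offsets: {"rows": [[0.027, -0.0165, 0, -0.001], [0.054, -0.033, 0, -0.002], [0.054, -0.033, 0, -0.002], [0.054, -0.033, 0, -0.002]]}

```text
time: 1.48
tcp_pos: [0.5101, -0.3049, 0.2053]
eef_rot: [0.998, 0.068, -0.0, 0.0]
ft_force: [-0.3, 0.0, -0.9]
width: 0.0937
grip_force: 0.0
```

```bash
python3 rem.py .511 -.3036 .096 .134
```

```text
tool shift [ 0.0011 -0.0012  0.1093] turn 0.0018 tool z [-0.001 -0.    -1.   ] t 1.475 F [-0.3  0.  -0.9]
```

Request:
nudge_tcp:
  offsets: {"rows": [[0.001, -0.001, 0.03, 0], [0.001, -0.001, 0.06, 0], [0.001, -0.001, 0.09, 0], [0.001, -0.001, 0.109, 0], [0.001, -0.001, 0.109, 0]]}

```text
time: 2.1
tcp_pos: [0.5099, -0.3033, 0.0948]
eef_rot: [0.998, 0.067, -0.001, -0.001]
ft_force: [0.2, -0.3, 0.2]
width: 0.094
grip_force: 0.0
```

```bash
python3 rem.py .511 -.3036 .096 .134
```

```text
tool shift [ 0.0011  0.0005 -0.0012] turn 0.0006 tool z [-0.003  0.002 -1.   ] t 2.1 F [ 0.2 -0.3  0.2]
```

Request:
nudge_tcp:
  offsets: {"rows": [[0, 0, 0, 0], [0, 0, 0, 0], [0, 0, 0, 0], [0, 0, 0, 0], [0, 0, 0, 0]]}
  aperture: 0

```text
time: 2.72
tcp_pos: [0.5116, -0.3034, 0.0966]
eef_rot: [0.998, 0.068, 0.0, 0.0]
ft_force: [0.8, -0.4, -0.5]
width: 0.0476
grip_force: 0.0
```

```bash
python3 rem.py .511 -.3036 .096 .134
```

```text
tool shift [-0.0006  0.0001  0.0006] turn 0.002 tool z [ 0. -0. -1.] t 2.725 F [ 0.8 -0.4 -0.5]
```

Request:
nudge_tcp:
  offsets: {"rows": [[0, 0, 0, 0], [0, 0, 0, 0], [0, 0, 0, 0], [0, 0, 0, 0], [0, 0, 0, 0]]}

```text
time: 3.35
tcp_pos: [0.5115, -0.3034, 0.0964]
eef_rot: [0.998, 0.068, -0.0, -0.0]
ft_force: [-0.1, -0.4, -0.2]
width: 0.0116
grip_force: 30.0
```

Request:
nudge_tcp:
  offsets: {"rows": [[0, 0, 0, 0]]}

```text
time: 3.48
tcp_pos: [0.5115, -0.3034, 0.0964]
eef_rot: [0.998, 0.068, -0.0, -0.0]
ft_force: [0.1, -0.5, 0.1]
width: 0.0119
grip_force: 30.0
```

Request:
nudge_tcp:
  offsets: {"rows": [[0, 0, 0, 0]]}

```text
time: 3.6
tcp_pos: [0.5114, -0.3034, 0.0964]
eef_rot: [0.998, 0.068, -0.0, -0.0]
ft_force: [0.1, 0.7, -0.9]
width: 0.012
grip_force: 30.0
```

12 mm is gripped. I'll lift clear of the neighbouring blades.

Request:
nudge_tcp:
  offsets: {"rows": [[0, 0, -0.02, 0], [0, 0, -0.055, 0], [0, 0, -0.1, 0], [0, 0, -0.145, 0], [0, 0, -0.17, 0]]}

```text
time: 4.22
tcp_pos: [0.5121, -0.3039, 0.2692]
eef_rot: [0.998, 0.068, 0.001, 0.001]
ft_force: [1.3, 0.1, -1.4]
width: 0.0118
grip_force: 30.0
```

Request:
nudge_tcp:
  offsets: {"rows": [[0, 0, 0, 0], [0, 0, 0, 0]]}

```text
time: 4.47
tcp_pos: [0.5106, -0.3028, 0.2644]
eef_rot: [0.998, 0.068, -0.001, -0.001]
ft_force: [0.5, -0.2, -2.3]
width: 0.0117
grip_force: 30.0
```

```bash
python3 rem.py .552 .186 .266 .062
```

```text
tool shift [ 0.1072 -0.4787 -0.0007] turn 0.0738 tool z [-0.003  0.002 -1.   ] t 4.475 F [ 0.5 -0.2 -2.3]
```

Request:
nudge_tcp:
  offsets: {"rows": [[0.008, -0.035, 0, 0], [0.018, -0.08, 0, 0], [0.029, -0.13, 0, 0], [0.04, -0.18, 0, 0], [0.051, -0.23, 0, 0]]}

```text
time: 5.1
tcp_pos: [0.5295, -0.0667, 0.2637]
eef_rot: [0.998, 0.068, -0.002, -0.001]
ft_force: [1.1, -0.1, -1.6]
width: 0.0119
grip_force: 30.0
```

Request:
nudge_tcp:
  offsets: {"rows": [[0.011, -0.05, 0, 0], [0.022, -0.1, 0, 0.02], [0.033, -0.15, 0, 0.04], [0.044, -0.2, 0, 0.06], [0.051, -0.23, 0, 0.073]]}

```text
time: 5.72
tcp_pos: [0.5486, 0.1684, 0.2635]
eef_rot: [0.999, 0.032, -0.002, 0.0]
ft_force: [1.1, 0.1, -0.8]
width: 0.012
grip_force: 30.0
```

Request:
nudge_tcp:
  offsets: {"rows": [[0, 0, 0, 0], [0, 0, 0, 0]]}

```text
time: 5.98
tcp_pos: [0.5493, 0.1655, 0.2645]
eef_rot: [1.0, 0.031, -0.002, 0.001]
ft_force: [0.3, -0.7, -1.9]
width: 0.0117
grip_force: 30.0
```

```bash
python3 rem.py .552 .186 .186 .062
```

```text
tool shift [ 0.0042 -0.0204  0.0785] turn 0.0008 tool z [-0.003 -0.001 -1.   ] t 5.975 F [ 0.3 -0.7 -1.9]
```

Request:
nudge_tcp:
  offsets: {"rows": [[0.002, -0.01, 0.01, 0], [0.004, -0.0205, 0.03, 0], [0.004, -0.0205, 0.05, 0], [0.004, -0.0205, 0.07, 0], [0.004, -0.0205, 0.078, 0]]}

```text
time: 6.6
tcp_pos: [0.5512, 0.1867, 0.1853]
eef_rot: [1.0, 0.031, -0.002, 0.0]
ft_force: [-0.9, 0.4, -1.7]
width: 0.0118
grip_force: 30.0
```

Request:
nudge_tcp:
  offsets: {"rows": [[0, 0, 0, 0], [0, 0, 0, 0], [0, 0, 0, 0]]}

```text
time: 6.98
tcp_pos: [0.5537, 0.187, 0.1895]
eef_rot: [1.0, 0.031, 0.001, -0.0]
ft_force: [-0.4, 0.2, -2.1]
width: 0.0117
grip_force: 30.0
```

```bash
python3 rem.py .552 .186 .1 .062
python3 - <<'E'
from h import *
import cv2
out=np.zeros((600,800,3),np.uint8); o=env.get_obs(); p=o["tcp_pos"]
d=env.get_image("side"); c=np.array(proj(d,[.552,.18,.1])).astype(int)
s=d["img"][c[1]-55:c[1]+45,c[0]-40:c[0]+40,::-1]; out[:,:480]=cv2.resize(s,(480,600),interpolation=cv2.INTER_CUBIC); print(c)
d=env.get_image("top"); c=np.array(proj(d,[.552,.18,.1])).astype(int); print(c)
s=d["img"][c[1]-60:c[1]+60,c[0]-32:c[0]+32,::-1]; out[:,480:]=cv2.resize(s,(320,600),interpolation=cv2.INTER_CUBIC)
cv2.imwrite("pics/above.png",out)
E
```

```text
tool shift [-0.0019  0.0009  0.0895] turn 0.0007 tool z [ 0.002  0.    -1.   ] t 6.975 F [-0.4  0.2 -2.1]
[295 127]
[197 190]
```

View pics/above.png

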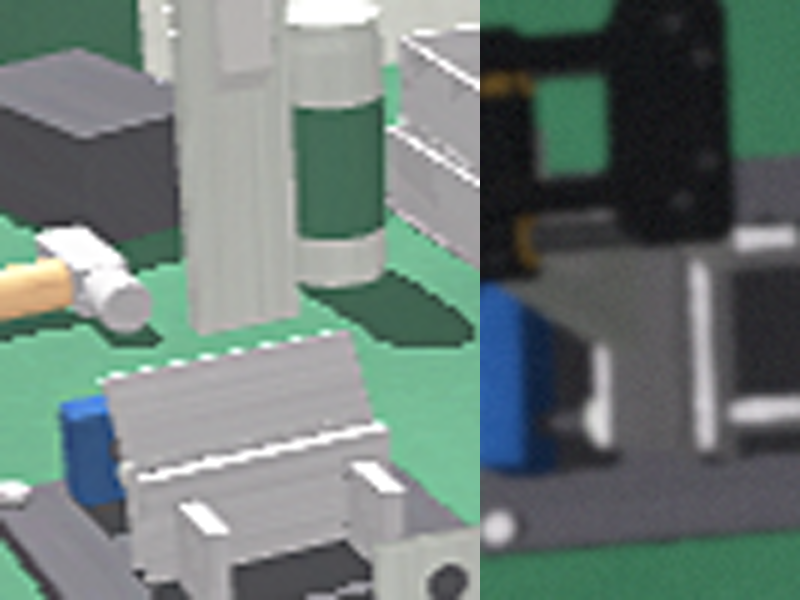

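```bash
python3 - <<'E'
from h import *
d=env.get_image("side")
for z in(.099,.1015): 
    q=cast(d,[(255+198/6-.4,72+334/6-.4),(255+297/6-.4,72+313/6-.4)],z); m=q.mean(0)
    a=.062; r=m[:2]-[.552,.179]; print(np.round(q,4),"jig xy",r@[np.cos(a),np.sin(a)],r@[-np.sin(a),np.cos(a)])
E
python3 rem.py .552 .186 .1 .062
```

```text
[[0.5372 0.1886 0.099 ]
 [0.5773 0.1924 0.099 ]] jig xy 0.005943417976477776 0.011136593788186362
[[0.5353 0.1827 0.1015]
 [0.5751 0.1865 0.1015]] jig xy 0.003575800753864896 0.005364706058366654
tool shift [-0.0015  0.0008  0.0891] turn 0.0008 tool z [ 0.001  0.    -1.   ] t 7.125 F [-0.2  0.9 -2.3]
```

Request:
nudge_tcp:
  offsets: {"rows": [[-0.0015, 0.0015, 0.01, 0], [-0.0015, 0.0015, 0.02, 0], [-0.0015, 0.0015, 0.025, 0], [-0.0015, 0.0015, 0.03, 0], [-0.0015, 0.0015, 0.035, 0]]}

```text
time: 7.75
tcp_pos: [0.5529, 0.1844, 0.155]
eef_rot: [1.0, 0.031, 0.001, 0.001]
ft_force: [-0.7, -4.3, 6.4]
width: 0.0119
grip_force: 30.0
```

Request:
nudge_tcp:
  offsets: {"rows": [[0, 0, 0.005, 0], [0, 0, 0.01, 0], [0, 0, 0.01, 0]]}

```text
time: 8.12
tcp_pos: [0.5544, 0.1836, 0.1459]
eef_rot: [0.999, 0.031, 0.003, 0.002]
ft_force: [0.9, -4.3, 4.8]
width: 0.0119
grip_force: 30.0
```

```bash
python3 rem.py .552 .185 .1 .062
```

```text
tool shift [-0.0026 -0.0017  0.0459] turn 0.0009 tool z [ 0.006 -0.003 -1.   ] t 8.125 F [ 0.9 -4.3  4.8]
```

Request:
nudge_tcp:
  offsets: {"rows": [[0, 0, 0.006, 0], [0, 0, 0.012, 0], [0, 0, 0.018, 0], [0, 0, 0.024, 0], [0, 0, 0.03, 0]]}

```text
time: 8.75
tcp_pos: [0.5529, 0.1833, 0.1141]
eef_rot: [1.0, 0.031, 0.001, 0.002]
ft_force: [0.5, -4.9, 1.0]
width: 0.0115
grip_force: 30.0
```

Request:
nudge_tcp:
  offsets: {"rows": [[0, 0, 0.003, 0], [0, 0, 0.006, 0], [0, 0, 0.009, 0], [0, 0, 0.009, 0]]}

```text
time: 9.25
tcp_pos: [0.5527, 0.1833, 0.1047]
eef_rot: [1.0, 0.031, 0.001, 0.002]
ft_force: [0.8, -5.6, -0.3]
width: 0.0117
grip_force: 30.0
```

```bash
python3 rem.py .552 .179 .1 .062
```

```text
tool shift [-0.001   0.0042  0.0047] turn 0.0009 tool z [ 0.002 -0.004 -1.   ] t 9.25 F [ 0.8 -5.6 -0.3]
```

Request:
nudge_tcp:
  offsets: {"rows": [[0, 0, 0.001, 0], [0, 0, 0.002, 0], [0, 0, 0.002, 0]]}

```text
time: 9.62
tcp_pos: [0.5528, 0.1834, 0.103]
eef_rot: [1.0, 0.031, 0.001, 0.002]
ft_force: [1.1, -5.3, 0.8]
width: 0.0119
grip_force: 30.0
```

Request:
nudge_tcp:
  offsets: {"rows": [[0, 0, 0.001, 0], [0, 0, 0.001, 0]]}

```text
time: 9.88
tcp_pos: [0.5528, 0.1834, 0.1021]
eef_rot: [1.0, 0.031, 0.001, 0.002]
ft_force: [-1.1, -5.6, 0.1]
width: 0.0119
grip_force: 30.0
```

Request:
nudge_tcp:
  offsets: {"rows": [[0, 0, 0.001, 0], [0, 0, 0.001, 0]]}

```text
time: 10.12
tcp_pos: [0.5529, 0.1834, 0.1011]
eef_rot: [1.0, 0.031, 0.001, 0.002]
ft_force: [0.4, -5.3, 1.2]
width: 0.012
grip_force: 30.0
```

Request:
nudge_tcp:
  offsets: {"rows": [[0, 0, 0.001, 0], [0, 0, 0.001, 0]]}

```text
time: 10.38
tcp_pos: [0.5529, 0.1834, 0.1004]
eef_rot: [1.0, 0.031, 0.001, 0.002]
ft_force: [0.1, -5.0, 1.9]
width: 0.0119
grip_force: 30.0
```

Request:
nudge_tcp:
  offsets: {"rows": [[0, 0, 0.001, 0], [0, 0, 0.001, 0]]}

```text
time: 10.62
tcp_pos: [0.553, 0.1834, 0.1004]
eef_rot: [1.0, 0.032, 0.001, 0.002]
ft_force: [-1.2, -5.4, 6.3]
width: 0.0119
grip_force: 30.0
```

Request:
nudge_tcp:
  offsets: {"rows": [[0, 0, 0.001, 0], [0, 0, 0.001, 0]]}

```text
time: 10.88
tcp_pos: [0.5531, 0.1834, 0.1003]
eef_rot: [1.0, 0.032, 0.001, 0.002]
ft_force: [-3.0, -6.1, 10.1]
width: 0.0116
grip_force: 30.0
```

Request:
nudge_tcp:
  offsets: {"rows": [[0, 0, 0.001, 0], [0, 0, 0.001, 0]]}

```text
time: 11.12
tcp_pos: [0.5533, 0.1835, 0.1003]
eef_rot: [0.999, 0.032, 0.002, 0.002]
ft_force: [-5.1, -7.2, 15.0]
width: 0.0117
grip_force: 30.0
```

It's on the base: z has stopped and the force is rising. I'll ease off, release and retreat.

Request:
nudge_tcp:
  offsets: {"rows": [[0, 0, -0.002, 0], [0, 0, -0.003, 0]]}

```text
time: 11.38
tcp_pos: [0.5529, 0.1834, 0.1004]
eef_rot: [1.0, 0.031, 0.001, 0.002]
ft_force: [0.8, -5.2, -1.0]
width: 0.0117
grip_force: 30.0
```

Request:
nudge_tcp:
  offsets: {"rows": [[0, 0, 0, 0], [0, 0, 0, 0], [0, 0, 0, 0], [0, 0, 0, 0], [0, 0, 0, 0]]}
  aperture: 0.06

```text
time: 12.0
tcp_pos: [0.5513, 0.1856, 0.0992]
eef_rot: [1.0, 0.032, -0.0, -0.0]
ft_force: [-0.3, 0.4, -0.8]
width: 0.0575
grip_force: 0.0
```

Request:
nudge_tcp:
  offsets: {"rows": [[0, 0, 0, 0], [0, 0, 0, 0], [0, 0, 0, 0]]}

```text
time: 12.38
tcp_pos: [0.5516, 0.1853, 0.0995]
eef_rot: [1.0, 0.031, 0.0, -0.0]
ft_force: [0.2, -0.1, -0.2]
width: 0.0598
grip_force: 0.0
```

Request:
nudge_tcp:
  offsets: {"rows": [[0, 0, -0.015, 0], [0, 0, -0.04, 0], [0, 0, -0.08, 0], [0, 0, -0.12, 0], [0, 0, -0.15, 0]]}

```text
time: 13.0
tcp_pos: [0.5524, 0.1854, 0.2531]
eef_rot: [1.0, 0.031, 0.002, -0.0]
ft_force: [-0.8, 0.0, 0.1]
width: 0.0601
grip_force: 0.0
```

Request:
nudge_tcp:
  offsets: {"rows": [[-0.03, 0, 0, 0], [-0.08, 0, 0, 0], [-0.13, 0, 0, 0], [-0.15, 0, 0, 0], [-0.15, 0, 0, 0]]}

```text
time: 13.62
tcp_pos: [0.4014, 0.176, 0.2508]
eef_rot: [0.999, 0.032, 0.001, -0.0]
ft_force: [0.4, -1.2, 0.3]
width: 0.0603
grip_force: 0.0
```

```bash
python3 - <<'E'
from h import *
import cv2
out=np.zeros((600,800,3),np.uint8)
d=env.get_image("side"); c=np.array(proj(d,[.552,.18,.08])).astype(int)
s=d["img"][c[1]-50:c[1]+50,c[0]-40:c[0]+40,::-1]; out[:,:480]=cv2.resize(s,(480,600),interpolation=cv2.INTER_CUBIC)
bs=[np.array([.552,.179])+np.array([[.998,-.062],[.062,.998]])@q for q in ([-.02,-.006],[.02,-.006],[.02,.006],[-.02,.006])]
P=[(np.array(proj(d,[*b,.137]))-c+[40,50]+.5)*6 for b in bs]; cv2.polylines(out,[np.int32(P)],True,(0,0,255),1)
d=env.get_image("top"); c=np.array(proj(d,[.552,.18,.08])).astype(int)
s=d["img"][c[1]-60:c[1]+60,c[0]-32:c[0]+32,::-1]; out[:,480:]=cv2.resize(s,(320,600),interpolation=cv2.INTER_CUBIC)
P=[(np.array(proj(d,[*b,.137]))-c+[32,60]+.5)*5+[480,0] for b in bs]; cv2.polylines(out,[np.int32(P)],True,(0,0,255),1)
cv2.imwrite("pics/end.png",out)
E
```

```text
(no output)
```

View pics/end.png

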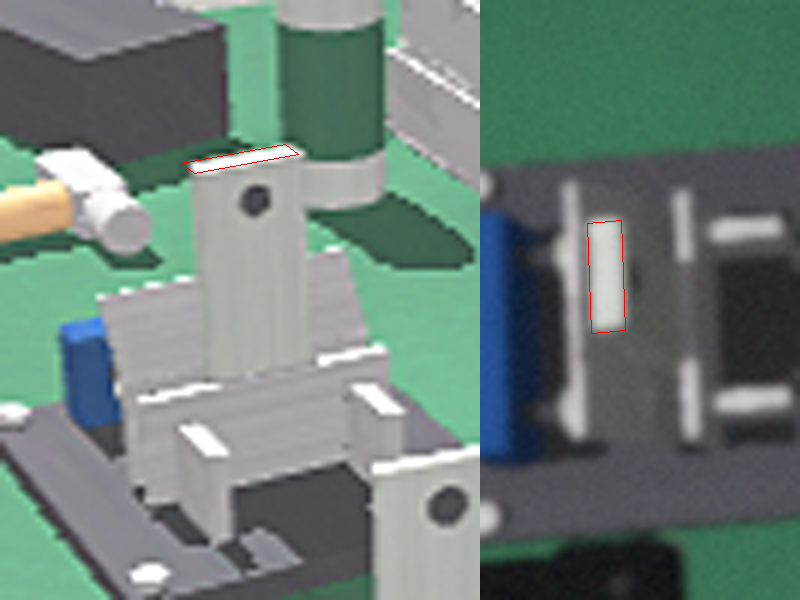

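The blade stands upright against the fixed plate, with its top at (245,160) in the side crop and (606,277) in the top crop. That matches the predicted seated outline to within a couple of mm, so I'm handing the job in.

```bash
python3 -c "
from station import env
print(env.finish_job())"
```

```text
the job is handed in; nothing more can be done
None
```

The 12 mm blade is standing upright on the weld jig's base, about halfway along the gap and released; the gripper is clear and the job was handed in at about 14 s (the hand-in gave no verdict).

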